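# Pack out the gap in the drilling jig

### The arm

A 6-joint arm with a two-finger parallel gripper is mounted at the origin on a cart in front of the work surface, level with it; the furniture and walls round the work are solid. World frame = base frame: x ahead of the robot, y to its left, z up, the work surface at z = 0. Lengths are in mm, angles in rad, forces in N, time in s.
With the tool pointing down it reaches from about 400 to 925 mm from the base axis. Payload 12.5 kg.
Tool frame: the origin (TCP) lies at the very end of the fingers, on their centre line; the grasp point (between the pads) lies 19 mm behind it; z points along the fingers, y is the direction in which the jaws open and shut (so a half turn about z gives the same grasp; the last joint's range is limited). The gripper opens to 95 mm and grips with 3 to 60 N. Pads are 20 mm wide; open, the fingers measure 119 mm over their backs; the gripper's body (75 mm by 180 mm) begins 59 mm behind the grasp point.
Start: joints at [1.13, 0.491, 1.559, -0, 1.092, -0.106], TCP at [205.347, 590.322, 214.661] pointing down, gripper open.
Joint ranges: [-3.1, 3.1], [-0.84, 2.19], [0.05, 2.79], [-1.13, 4.28], [0.06, 2.93], [-2.69, 2.69]. Speed limits (rad/s): [2.22, 2.22, 2.79, 3.14, 3.14, 3.14].

### API

Orientations are given as [roll, pitch, yaw] about the fixed x, y, z axes, in that order (R = Rz(yaw) Ry(pitch) Rx(roll)).
In Python, from cell import env, read_camera, get_calibration gives the robot as it stands.
- The arm moves only by the tool arm_command, never from a script. Its argument "targets" is a list of rows, each a list of 3 entries, a list of its own where there are three numbers: the turn, a rotation vector about the tool's x, y, z in rad, then the shift along the tool's x, y, z in m, then the closure in counts, from 0 (fully open) to 255 (shut). In form: [[[rx, ry, rz], [tx, ty, tz], fingers], ...]. A call has 1 to 8 rows; each row is the pose to reach, as a shift and turn from the pose commanded when the call began, along the tool's axes at that moment; what a row does not reach only later rows make up. A row lasts 1/10 s, in which the tool goes at most 50 mm and 8.59 degrees, less where a joint would pass 70% of its speed; a pose out of reach is approached as far as the arm can. A call with a gripper value outside its range is refused whole. The fingers move at their own pace and stop on an object; the grip force is fixed at half the most. Time passes only in rows, so rows that repeat a pose let the fingers close. It gives the time, the measured TCP pose, the force and the opening at its end, in the units of the state.
- env.state(): the state, without advancing time (a new reading comes with each control period).
- read_camera(name): name is "scene" or "top" or "wrist"; returns (picture, depth): 384x512x3 uint8, blue, green, red; 384x512 float32, mm along the optical axis (not along the pixel's ray), 0 where there is no reading.
- get_calibration(name): a dict with "vfov" (degrees; the focal length in pixels is half the picture's height over the tangent of half this angle, whatever the lens; pixels are square), "cx", "cy" (the principal point, pixels), "k1" (the pictures are not rectified: a ray, as slopes to the right and down, at radius r is drawn at 1 + k1 r^2 times it, then the intrinsics apply), "world_from_camera" (4x4, takes a point from camera to world coordinates). Camera axes: x right, y down, z forward; pixel columns grow to the right and rows downward; lengths in mm; the calibration is good to about 2 mm. A picture is of the moment at which its call begins: read the wrist's pose just before it. get_calibration takes no time and is no camera call; for the wrist camera it gives the pose at the moment of the call.
- env.job_done(): hands the job in, once; it reports no verdict.
The state is a dict: "t": time; "joints": joint angles; "qvel": joint speeds; "tau": joint torques, N m; "eef_pos": TCP position; "tcp_rot": TCP orientation; "ft_force": force on the tool from outside, world axes, zero at the start; "moment": the same for the moment, N m; "opening": opening from 0.0 (shut) to 1.0 (fully open).
Only numpy, scipy, OpenCV 4.12 (cv2) and the standard library are available. Lean on these libraries where they do the work, as an engineer would, in place of code of your own. Each camera call takes 0.05 s, during which the arm holds its last target.

### The job

The workpiece in the drilling jig that stands nearest the robot still has a gap beside it: choose the packers that together fill this gap snugly, so that hardly any play is left, and set them upright side by side in it, centred across the jig and down on its floor, without forcing them. Leave the spare packers standing where they are, and do not disturb the nearby oil can, the aluminium angle or the loose beech offcut.

Things in the scene. Friction and masses are not known exactly. Their poses are not given: they have to be found in the camera images.
- jig_1: fixed drilling jig: base 200 x 84 x 12 mm, two end walls 15 mm thick, 76 wide, top at z 46, inner faces at own x -65 and +65; wooden workpiece 93 mm long, 60 wide, top at z 52, fixed to the -x wall. Gap of 37 mm to the +x wall, open above and at the sides, upper edges chamfered 2-3 mm. Jigs differ only in workpiece length. Origin: centre of underside; x along the jig
- jig_1_gap (a point): middle of the floor of jig 1's 37 mm gap, 12 mm above the bench; x across the gap (from the workpiece to the end wall), y along the workpiece face (across the jig), z up
- jig_2: fixed drilling jig: base 200 x 84 x 12 mm, two end walls 15 mm thick, 76 wide, top at z 46, inner faces at own x -65 and +65; wooden workpiece 79 mm long, 60 wide, top at z 52, fixed to the -x wall. Gap of 51 mm to the +x wall, open above and at the sides, upper edges chamfered 2-3 mm. Jigs differ only in workpiece length. Origin: centre of underside; x along the jig
- jig_2_gap (a point): middle of the floor of jig 2's 51 mm gap, 12 mm above the bench; x across the gap (from the workpiece to the end wall), y along the workpiece face (across the jig), z up
- jig_3: fixed drilling jig: base 200 x 84 x 12 mm, two end walls 15 mm thick, 76 wide, top at z 46, inner faces at own x -65 and +65; wooden workpiece 59 mm long, 60 wide, top at z 52, fixed to the -x wall. Gap of 71 mm to the +x wall, open above and at the sides, upper edges chamfered 2-3 mm. Jigs differ only in workpiece length. Origin: centre of underside; x along the jig
- jig_3_gap (a point): middle of the floor of jig 3's 71 mm gap, 12 mm above the bench; x across the gap (from the workpiece to the end wall), y along the workpiece face (across the jig), z up
- packer_a: loose aluminium packer, 14 mm thick (its x), 64 mm long (its y), standing upright: body 45 mm high, on it in the middle a grip fin 10 mm thick (x), 46 mm long (y), 30 mm high, so 75 mm high in all; foot edges chamfered 4 mm, shoulders 3 mm; about 120 g. The four packers differ only in thickness. Origin: centre of the underside, z up
- packer_b: loose aluminium packer, 20 mm thick (its x), 64 mm long (its y), standing upright: body 45 mm high, on it in the middle a grip fin 10 mm thick (x), 46 mm long (y), 30 mm high, so 75 mm high in all; foot edges chamfered 4 mm, shoulders 3 mm; about 160 g. The four packers differ only in thickness. Origin: centre of the underside, z up
- packer_c: loose aluminium packer, 28 mm thick (its x), 64 mm long (its y), standing upright: body 45 mm high, on it in the middle a grip fin 10 mm thick (x), 46 mm long (y), 30 mm high, so 75 mm high in all; foot edges chamfered 4 mm, shoulders 3 mm; about 210 g. The four packers differ only in thickness. Origin: centre of the underside, z up
- packer_d: loose aluminium packer, 40 mm thick (its x), 64 mm long (its y), standing upright: body 45 mm high, on it in the middle a grip fin 10 mm thick (x), 46 mm long (y), 30 mm high, so 75 mm high in all; foot edges chamfered 4 mm, shoulders 3 mm; about 270 g. The four packers differ only in thickness. Origin: centre of the underside, z up
- oil_can: bystander: dark red pump oil can, 72 x 82 mm at the foot, its thin slanting spout reaches 216 mm up; origin at the middle of its underside; light
- angle_bracket: bystander: aluminium angle offcut, 40 (x) x 60 (y) x 50 mm high; origin at the middle of its underside
- wood_block: bystander: plain beech offcut, 62 (x) x 130 (y) x 42 mm, lying; origin at the middle of its underside
There are look-alikes about, which are no part of the job. Leave any green look-alike of the packer_c alone.

How it is judged:
By the outcome, as a careful person would: the job done as asked, in the order asked, and still so for the second after the job is handed in, with the robot touching nothing.
It also fails if it takes over 64 s, if anything falls off the work surface, if the arm or the gripper's body presses on something with over 40 N, if the wrist force passes 120 N, or if a joint passes its speed limit or range.

## Working session

There is one attempt and no reset: what is moved stays moved. The work goes in short steps, Python scripts to look and compute and a tool call to move; the robot and the scene stay as the last step left them, time stands still between calls to the robot, and variables do not carry over. Pictures are saved under pics/ and viewed, and the job is handed in when it is done.

Besides the shell and the picture viewer there is one more tool, called after "Call:" as a command line: name --argument value ..., lists and objects as JSON in quotes. arm_command: Moves the arm, as the interface text tells. Its arguments: {"type":"object","properties":{"targets":{"type":"array"}},"required":["targets"]}

```bash
ls; mkdir -p pics
python3 - <<'E'
from cell import env, read_camera, get_calibration
import cv2, numpy as np
print(env.state())
for n in ("scene","top","wrist"):
    c=get_calibration(n); 
    p,d=read_camera(n); cv2.imwrite(f"pics/{n}0.png",p); np.savez(f"pics/{n}0.npz",p=p,d=d,**c)
    print(n,c)
E
```

```text
pics
{'t': 0.0, 'joints': array([ 1.13041127e+00,  4.91570742e-01,  1.55943153e+00,  1.16853113e-05,
        1.09172802e+00, -1.05618552e-01]), 'qvel': array([ 1.61168960e-03, -1.23244343e-04, -4.91173140e-06,  1.25364474e-03,
        9.31713653e-04, -1.19682269e-03]), 'tau': array([ 1.73962886e-03, -6.12640071e+01, -2.58181858e+01,  6.93216850e-02,
        4.82807436e-02, -9.12160476e-05]), 'eef_pos': array([205.22588227, 590.08865573, 214.0609795 ]), 'tcp_rot': array([-3.14046245e+00, -1.30238225e-04,  2.80682068e+00]), 'ft_force': array([-0.34028806,  0.57656442, -0.04350092]), 'moment': array([0.03082499, 0.04569128, 0.01168301]), 'opening': 0.9975571669814833}
scene {'vfov': 48.05929508268375, 'cx': 256.8759004223783, 'cy': 197.843590399708, 'k1': -0.1493323539130348, 'world_from_camera': array([[ 7.44009168e-01, -4.51760553e-01,  4.92303525e-01,
         3.51819001e+01],
       [-6.68084818e-01, -5.14697119e-01,  5.37354214e-01,
        -5.14902796e+02],
       [ 1.06317694e-02, -7.28696973e-01, -6.84753742e-01,
         7.52374459e+02],
       [ 0.00000000e+00,  0.00000000e+00
[... 296 characters left out ...]
7012e-02, -4.04456284e-03,
         3.40176878e+01],
       [ 2.09762127e-03, -1.05874977e-01, -9.94377237e-01,
         1.08495833e+03],
       [ 0.00000000e+00,  0.00000000e+00,  0.00000000e+00,
         1.00000000e+00]])}
wrist {'vfov': 64.34861366492527, 'cx': 255.4378958865418, 'cy': 184.88012654974315, 'k1': -0.05692786836762511, 'world_from_camera': array([[ 3.28327101e-01,  9.13964710e-01,  2.38473950e-01,
         1.38306187e+02],
       [ 9.44562443e-01, -3.17219190e-01, -8.46981544e-02,
         6.13989586e+02],
       [-1.76261091e-03,  2.53062236e-01, -9.67448395e-01,
         3.83336142e+02],
       [ 0.00000000e+00,  0.00000000e+00,  0.00000000e+00,
         1.00000000e+00]])}
```

View pics/scene0.png

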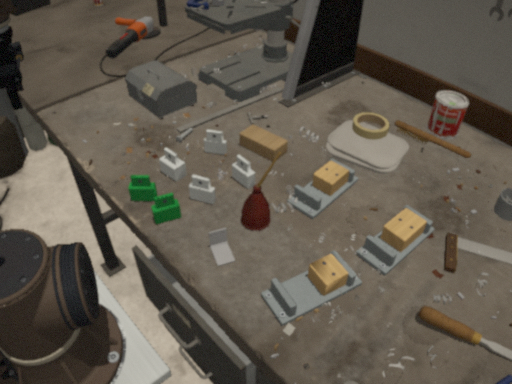

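View pics/top0.png

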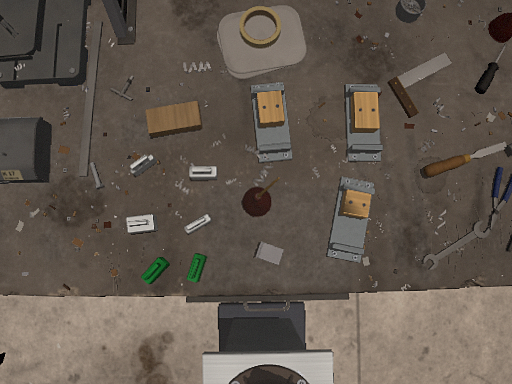

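View pics/wrist0.png

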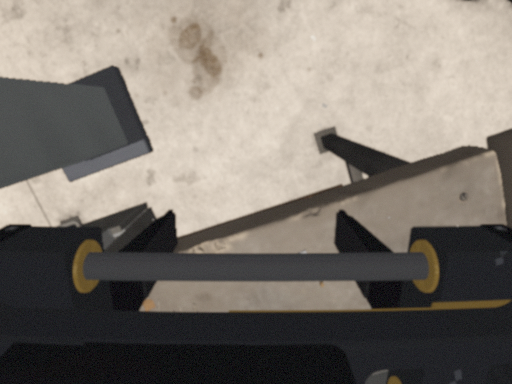

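The top view shows the nearest jig at about (352,220), four grey-white packers at (143,164), (203,173), (140,224) and (198,223), and green look-alikes at (155,270) and (197,266). I'll measure these next.

```bash
cat > h.py <<'E'
import numpy as np, cv2
def load(f): return np.load(f)
def rays(c,u,v):
    f=192/np.tan(np.radians(float(c['vfov'])/2)); k=float(c['k1'])
    x=(np.asarray(u,float)-c['cx'])/f; y=(np.asarray(v,float)-c['cy'])/f
    rd=np.hypot(x,y); r=rd.copy()
    for _ in range(20): r=rd/(1+k*r*r)
    s=np.where(rd>0,r/np.maximum(rd,1e-12),1); return x*s,y*s
def cloud(c,d):
    v,u=np.mgrid[0:d.shape[0],0:d.shape[1]]; x,y=rays(c,u,v)
    P=np.stack([x*d,y*d,d],-1); T=c['world_from_camera']; return P@T[:3,:3].T+T[:3,3]
def onplane(c,u,v,z):
    x,y=rays(c,u,v); T=c['world_from_camera']; D=np.stack([x,y,np.ones_like(x)],-1)@T[:3,:3].T
    s=(z-T[2,3])/D[...,2]; return T[:3,3]+D*s[...,None]
def proj(c,P):
    T=np.asarray(c['world_from_camera']); p=(np.atleast_2d(P)-T[:3,3])@T[:3,:3]; x=p[:,0]/p[:,2];y=p[:,1]/p[:,2]
    r2=x*x+y*y; s=1+float(c['k1'])*r2; f=192/np.tan(np.radians(float(c['vfov'])/2))
    return np.stack([x*s*f+c['cx'],y*s*f+c['cy']],-1)
E
python3 - <<'E'
from h import *
c=load('pics/top0.npz'); p=c['p'];d=c['d'];W=cloud(c,d)
print("bench z",np.median(W[200:215,80:110,2]), np.median(W[280:290,200:300,2]))
z=W[...,2]-0
for n,(u,v,w,h) in dict(jig=(315,170,70,100),pk=(115,140,110,110)).items():
    s=800//w if w<110 else 7
    s=min(s,600//h)
    cv2.imwrite(f'pics/c_{n}.png',cv2.resize(p[v:v+h,u:u+w],None,fx=s,fy=s,interpolation=cv2.INTER_CUBIC))
    print(n,s)
m=((z>50)&(z<90)).astype(np.uint8)
for lo in (8,):
  m=((z>60)&(z<300)).astype(np.uint8)
  k,lab,st,ce=cv2.connectedComponentsWithStats(m)
  for i in range(1,k):
    if st[i,4]>15 and 100<ce[i][0]<400 and 60<ce[i][1]<300:
        q=W[lab==i]; r=cv2.minAreaRect(q[:,:2].astype(np.float32))
        print(st[i],ce[i].round(1),np.median(q,0).round(1),'rect',np.round(r[0],1),np.round(r[1],1),round(r[2],1))
E
```

```text
bench z 0.2977667956122332 -0.38267804282838824
jig 6
pk 5
[130 155  18  15 106] [138.9 161.7] [611.4 297.1  73.7] rect [611.2 299.1] [11.3 45.1] 35.9
[191 167  21   5 100] [200.7 169. ] [589.6 151.6  73.9] rect [590.1 151.6] [45.7  9. ] 89.3
[246 177  33  34 429] [258.3 196.9] [519.6  20.7  80.6] rect [519.3  14.4] [51.7 67.7] 2.2
[187 216  18  13  96] [195.4 222.3] [466.9 165.3  74. ] rect [466.6 165.7] [10.4 45.2] 29.0
[127 219  21   7  96] [137.  222.3] [468.8 299.7  74.4] rect [468.6 301.2] [10.4 46.2] 5.8
[190 259  10  20 101] [194.4 268.2] [362.4 168.2  74.3] rect [361.9 168.2] [10.2 45.6] 71.3
[143 263  17  17 100] [150.9 270.9] [356.8 267.4  74.1] rect [356.7 268.9] [10.7 44.4] 47.5
```

```bash
sleep 0
```

```text
(no output)
```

View pics/c_jig.png

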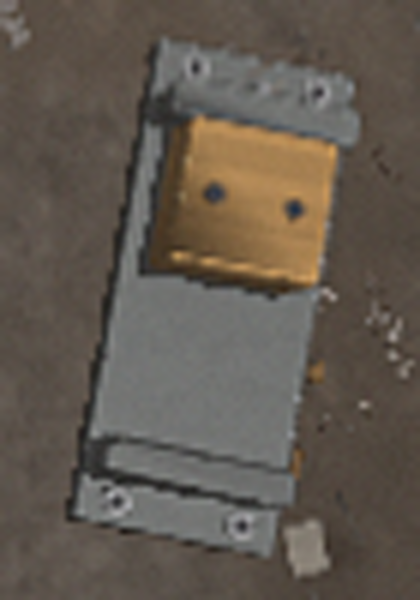

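View pics/c_pk.png

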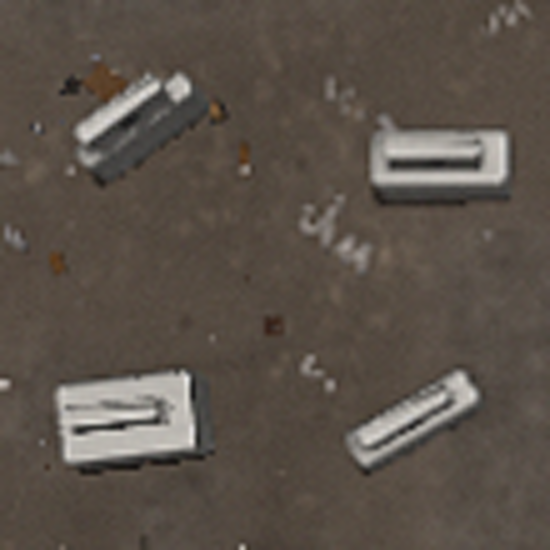

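Run:
```python
from h import *
for n in ('top','scene'):
  c=load(f'pics/{n}0.npz'); W=cloud(c,c['d']); z=W[...,2]
  print(n)
  def blob(lo,hi,x0,x1,y0,y1,mn=40):
    m=((z>lo)&(z<hi)&(W[...,0]>x0)&(W[...,0]<x1)&(W[...,1]>y0)&(W[...,1]<y1)).astype(np.uint8)
    k,lab,st,ce=cv2.connectedComponentsWithStats(m)
    for i in range(1,k):
      if st[i,4]>mn:
        q=W[lab==i]; r=cv2.minAreaRect(q[:,:2].astype(np.float32)); print(lo,hi,st[i,4],ce[i].round(0),'z',np.median(q[:,2]).round(1),'c',np.round(r[0],1),np.round(r[1],1),round(r[2],1))
  print('packer body tops'); blob(40,48,440,640,130,330,25)
  print('jig wood'); blob(49,56,330,800,-330,30)
  print('jig wall'); blob(42,48.5,330,800,-330,30,25)
  print('jig base'); blob(6,18,330,800,-330,30,200)
```

```text
top
packer body tops
40 48 69 [143. 164.] z 43.8 c [609.4 298.2] [13.7 62.6] 36.7
40 48 33 [204. 166.] z 42.8 c [603. 149.] [38.7  7.5] 81.7
40 48 100 [198. 173.] z 44.7 c [590.  157.2] [53.3 24.5] 89.0
40 48 316 [141. 223.] z 44.4 c [468.7 300.1] [40.6 62.4] 5.4
40 48 95 [199. 223.] z 44.4 c [466.9 165. ] [19.9 61.8] 29.0
jig wood
49 56 710 [270. 106.] z 51.6 c [743.5 -14.4] [80.9 60.3] 5.0
49 56 786 [366. 110.] z 51.5 c [ 734.3 -248. ] [60.5 94.5] 89.7
49 56 546 [357. 203.] z 51.6 c [ 506.3 -214. ] [59.4 59.5] 77.3
jig wall
42 48.5 161 [268.  89.] z 45.3 c [790.7 -10.1] [17.  74.6] 2.7
42 48.5 151 [364.  89.] z 45.1 c [ 787.  -249.7] [76.5 15. ] 89.7
42 48.5 164 [274. 146.] z 45.2 c [647.1 -22.5] [15.2 75.5] 6.1
42 48.5 183 [367. 147.] z 45.0 c [ 642.2 -246.8] [78.5 15.2] 89.6
42 48.5 168 [359. 188.] z 45.6 c [ 543.1 -221.3] [74.1 15.4] 77.7
42 48.5 187 [348. 248.] z 45.1 c [ 400.1 -190.7] [75.2 15.2] 76.7
jig base
6 18 957 [360. 137.] z 11.3 c [ 706.4 -248. ] [ 86.9 185.2] 88.7
6 18 1156 [271. 135.] z 11.6 c [709.3 -17.4] [181.9  89.9] 2.4
6 18 1644 [348. 226.] z 11.4 c [ 472.  -2
[... 827 characters left out ...]
. 215.] z 45.4 c [505.4   1.1] [23.1 58.3] 52.0
42 48.5 61 [424. 219.] z 47.0 c [ 792.9 -265.1] [57.9 19.4] 70.9
42 48.5 59 [395. 237.] z 45.1 c [ 692.3 -257.8] [24.6 63.1] 21.3
42 48.5 28 [217. 232.] z 45.1 c [402.7  15.1] [ 3.9 36.2] 69.0
42 48.5 160 [380. 246.] z 46.9 c [ 643.6 -252.4] [76.9 18.5] 89.8
42 48.5 202 [337. 271.] z 47.0 c [ 513.6 -220.1] [73.7 75.5] 74.9
42 48.5 213 [282. 293.] z 46.8 c [ 400.8 -196. ] [76.5 16.4] 78.4
jig base
6 18 743 [318. 199.] z 14.5 c [706.7 -22.2] [179.1  88.5] 5.4
6 18 853 [390. 252.] z 14.1 c [ 706.7 -256.4] [ 88.3 190.8] 85.9
6 18 230 [220. 250.] z 7.4 c [393.5 -11.1] [61.4 38.4] 68.3
6 18 1961 [303. 298.] z 13.7 c [ 474.4 -221.7] [104.  218.8] 78.1
```

```bash
cat >> h.py <<'E'
from scipy.spatial.transform import Rotation as Ro
def delta(s,targets):
    R0=Ro.from_euler('xyz',s['tcp_rot']); p0=np.array(s['eef_pos'])
    for xyz,yaw in targets:
        Rt=Ro.from_euler('xyz',[np.pi,0,np.radians(yaw)])
        print('to',xyz,yaw,'rv',(R0.inv()*Rt).as_rotvec().round(4),'t',(R0.inv().apply(np.array(xyz)-p0)/1000).round(4))
E
python3 - <<'E'
from h import *; from cell import env
delta(env.state(),[((468.7,300.5,214),185.5),((468.7,300.5,170),185.5)])
E
```

```text
to (468.7, 300.5, 214) 185.5 rv [-7.000e-04 -2.000e-04 -4.308e-01] t [-3.44e-01 -1.87e-01  3.00e-04]
to (468.7, 300.5, 170) 185.5 rv [-7.000e-04 -2.000e-04 -4.308e-01] t [-0.344  -0.187   0.0443]
```

Call:
arm_command --targets '[[[0, 0, -0.1], [-0.04, -0.02, 0], 0], [[0, 0, -0.2], [-0.09, -0.045, 0], 0], [[0, 0, -0.3], [-0.14, -0.07, 0], 0], [[0, 0, -0.43], [-0.19, -0.1, 0], 0], [[0, 0, -0.43], [-0.24, -0.13, 0], 0], [[0, 0, -0.43], [-0.29, -0.155, 0], 0], [[0, 0, -0.43], [-0.344, -0.187, 0.02], 0], [[0, 0, -0.43], [-0.344, -0.187, 0.044], 0]]'

```text
t: 0.95
eef_pos: [466.5, 304.6, 177.2]
tcp_rot: [3.14, 0.004, -3.047]
ft_force: [-0.0, 0.9, -0.8]
opening: 0.998
```

Call:
arm_command --targets '[[[0, 0, 0], [0, 0, 0], 0], [[0, 0, 0], [0, 0, 0], 0]]'

```text
t: 1.15
eef_pos: [464.3, 305.4, 175.2]
tcp_rot: [-3.141, -0.001, -3.048]
ft_force: [-0.2, -0.3, 0.6]
opening: 1.003
```

```bash
cat > snap.py <<'E'
import sys; from h import *; from cell import env, read_camera, get_calibration
n,tag=sys.argv[1:3]; c=get_calibration(n); s=env.state(); p,d=read_camera(n)
cv2.imwrite(f'pics/{tag}.png',p); np.savez(f'pics/{tag}.npz',p=p,d=d,**c); print(s['t'],s['eef_pos'],s['tcp_rot'],s['ft_force'],s['opening'],s['joints'])
E
python3 snap.py wrist w1
```

```text
1.15 [464.26579412 305.41623436 175.18053118] [-3.14125804e+00 -1.45282722e-03 -3.04849481e+00] [-0.19138992 -0.33293085  0.60052617] 1.0028342069714677 [ 4.62902201e-01  4.38463972e-01  1.77538904e+00  2.65998005e-04
  9.29215217e-01 -1.20115156e+00]
```

View pics/w1.png

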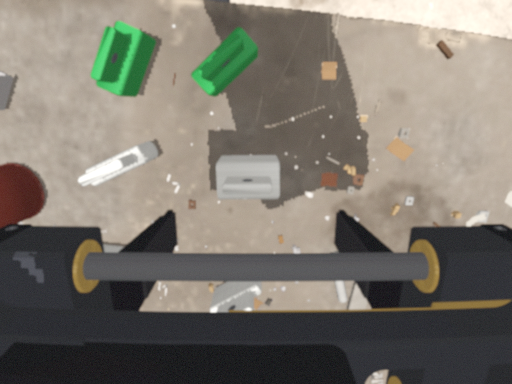

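The wrist picture shows packer d at (248,177), with its fin nearly horizontal between the fingers. I'll measure it in the wrist depth.

```bash
cat > meas.py <<'E'
import sys; from h import *
def blobs(tag,lo,hi,x0,x1,y0,y1,mn=60):
  c=load(f'pics/{tag}.npz'); W=cloud(c,c['d']); z=W[...,2]
  m=((z>lo)&(z<hi)&(W[...,0]>x0)&(W[...,0]<x1)&(W[...,1]>y0)&(W[...,1]<y1)).astype(np.uint8)
  k,lab,st,ce=cv2.connectedComponentsWithStats(m)
  for i in range(1,k):
    if st[i,4]>mn:
      q=W[lab==i]; r=cv2.minAreaRect(q[:,:2].astype(np.float32)); print(lo,hi,st[i,4],ce[i].round(0),'z',np.median(q[:,2]).round(1),'c',np.round(r[0],1),np.round(r[1],1),round(r[2],1))
E
python3 - <<'E'
from meas import *
blobs('w1',66,85,420,520,250,350)
blobs('w1',38,48,420,520,250,350)
from cell import env
delta(env.state(),[((468.7,300.5,120),185.5),((468.7,300.5,53),185.5)])
E
```

```text
66 85 600 [246. 187.] z 73.7 c [467.7 297.8] [10.7 45.2] 5.8
38 48 1637 [249. 176.] z 43.7 c [467.6 298. ] [40.3 64.1] 6.0
to (468.7, 300.5, 120) 185.5 rv [ 0.0002 -0.0003 -0.0014] t [-0.0042 -0.0062  0.0558]
to (468.7, 300.5, 53) 185.5 rv [ 0.0002 -0.0003 -0.0014] t [-0.0042 -0.0062  0.1228]
```

Call:
arm_command --targets '[[[0, 0, -0.01], [-0.0027, -0.0078, 0.03], 0], [[0, 0, -0.01], [-0.0027, -0.0078, 0.07], 0], [[0, 0, -0.01], [-0.0027, -0.0078, 0.1], 0], [[0, 0, -0.01], [-0.0027, -0.0078, 0.115], 0], [[0, 0, -0.01], [-0.0027, -0.0078, 0.124], 0], [[0, 0, -0.01], [-0.0027, -0.0078, 0.124], 0], [[0, 0, -0.01], [-0.0027, -0.0078, 0.124], 0]]'

```text
t: 1.9
eef_pos: [467.7, 299.3, 52.7]
tcp_rot: [3.141, 0.001, -3.035]
ft_force: [-0.4, -0.5, -0.5]
opening: 0.999
```

Call:
arm_command --targets '[[[0, 0, 0], [0, -0.001, 0], 60], [[0, 0, 0], [0, -0.001, 0], 110], [[0, 0, 0], [0, -0.001, 0], 180], [[0, 0, 0], [0, -0.001, 0], 255], [[0, 0, 0], [0, -0.001, 0], 255], [[0, 0, 0], [0, -0.001, 0], 255], [[0, 0, 0], [0, -0.001, 0], 255]]'

```text
t: 2.6
eef_pos: [467.6, 297.6, 51.7]
tcp_rot: [3.141, -0.0, -3.036]
ft_force: [0.6, 0.2, 0.4]
opening: 0.478
```

Call:
arm_command --targets '[[[0, 0, 0], [0, 0, -0.02], 255], [[0, 0, 0], [0, 0, -0.05], 255], [[0, 0, 0], [0, 0, -0.09], 255], [[0, 0, 0], [0, 0, -0.13], 255], [[0, 0, 0], [0, 0, -0.17], 255], [[0, 0, 0], [0, 0, -0.21], 255], [[0, 0, 0], [0, 0, -0.25], 255], [[0, 0, 0], [0, 0, -0.25], 255]]'

```text
t: 3.4
eef_pos: [468.7, 298.2, 306.5]
tcp_rot: [3.139, 0.007, -3.036]
ft_force: [-0.0, -0.4, -3.2]
opening: 0.481
```

```bash
python3 snap.py wrist w2
python3 - <<'E'
from h import *; from cell import env
delta(env.state(),[((442.8,-199.8,290),167.9)])
E
```

```text
3.4 [468.74346924 298.1650366  306.50522416] [ 3.13888985  0.0073996  -3.03634806] [-0.00610039 -0.41868697 -3.21741661] 0.4807016581787125 [ 4.47603325e-01  3.05516183e-01  1.60599764e+00  6.58157542e-05
  1.22220132e+00 -1.22846984e+00]
to (442.8, -199.8, 290) 167.9 rv [0.0018 0.0032 0.3164] t [ 0.0773 -0.4922  0.0125]
```

View pics/w2.png

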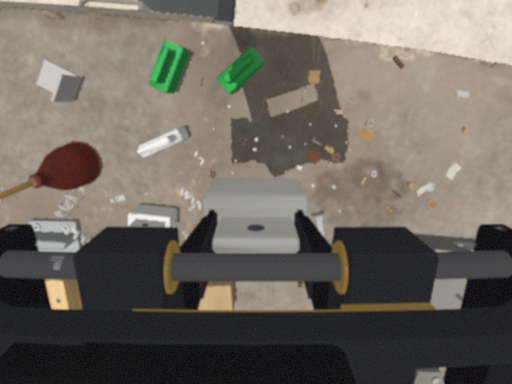

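```bash
cat > held.py <<'E'
import sys; from h import *
# body-top of held packer in tool frame: args tag ex ey ez r p y
tag=sys.argv[1]; v=list(map(float,sys.argv[2:8])); zt=float(sys.argv[8]) if len(sys.argv)>8 else 6
c=load(f'pics/{tag}.npz'); W=cloud(c,c['d']); R=Ro.from_euler('xyz',v[3:]); L=R.inv().apply(W.reshape(-1,3)-np.array(v[:3])).reshape(W.shape)
for nm,lo,hi in (('fin',-32,-18),('body',zt-6,zt+6)):
  m=((L[...,2]>lo)&(L[...,2]<hi)&(abs(L[...,0])<40)&(abs(L[...,1])<40)).astype(np.uint8)
  k,lab,st,ce=cv2.connectedComponentsWithStats(m)
  for i in range(1,k):
    if st[i,4]>100:
      q=L[lab==i]; r=cv2.minAreaRect(q[:,:2].astype(np.float32)); print(nm,st[i,4],ce[i].round(),'z',np.median(q[:,2]).round(1),np.round(r[0],1),np.round(r[1],1),round(r[2],1),q.min(0).round(1),q.max(0).round(1))
E
python3 held.py w2 468.74 298.17 306.5 3.1389 0.0074 -3.0363
```

```text
fin 2144 [255. 240.] z -22.3 [3.4 0.3] [62.5 18. ] 89.9 [ -5.5 -31.  -32. ] [ 12.4  31.6 -18. ]
body 2872 [255. 205.] z 7.7 [11.2  0.2] [17.8 64.3] 0.2 [  2.2 -31.9   0. ] [20.1 32.4 12. ]
```

Call:
arm_command --targets '[[[0, 0, 0.05], [0.01, -0.05, 0], 255], [[0, 0, 0.1], [0.02, -0.1, 0], 255], [[0, 0, 0.15], [0.03, -0.15, 0], 255], [[0, 0, 0.2], [0.04, -0.2, 0], 255], [[0, 0, 0.25], [0.05, -0.25, 0], 255], [[0, 0, 0.3], [0.055, -0.3, 0], 255], [[0, 0, 0.316], [0.06, -0.35, 0], 255], [[0, 0, 0.316], [0.065, -0.4, 0], 255]]'

```text
t: 4.25
eef_pos: [443.8, -103.1, 300.0]
tcp_rot: [3.141, -0.003, 2.93]
ft_force: [1.1, 0.3, -3.8]
opening: 0.478
```

Run:
```python
from h import *; from cell import env
s=env.state();print(s['eef_pos'])
delta(s,[((442.8,-199.8,250),167.9)])
```

```text
[ 443.81720026 -103.10827317  300.03097298]
to (442.8, -199.8, 250) 167.9 rv [ 0.0006 -0.0027 -0.0003] t [-0.0194 -0.0948  0.0499]
```

Call:
arm_command --targets '[[[0, 0, 0], [-0.01, -0.048, 0.0], 255], [[0, 0, 0], [-0.019, -0.095, 0.02], 255], [[0, 0, 0], [-0.019, -0.095, 0.05], 255], [[0, 0, 0], [-0.019, -0.095, 0.05], 255], [[0, 0, 0], [-0.019, -0.095, 0.05], 255]]'

```text
t: 4.75
eef_pos: [443.2, -197.6, 251.0]
tcp_rot: [3.14, -0.003, 2.931]
ft_force: [-0.2, 0.3, -2.5]
opening: 0.478
```

```bash
python3 snap.py wrist w3
python3 - <<'E'
from meas import *
for a in ((49,57),(41,48.5),(5,18)): blobs('w3',*a,350,600,-300,-120)
E
```

```text
4.75 [ 443.22025269 -197.63708018  250.96769973] [ 3.14032335e+00 -2.84504399e-03  2.93080742e+00] [-0.15959717  0.28958186 -2.47130504] 0.47823772205723364 [-5.55796676e-01  2.52634413e-01  1.83941601e+00  2.67385902e-04
  1.05264892e+00 -1.91593875e+00]
41 48.5 708 [251. 129.] z 44.8 c [ 400.  -194.6] [75.8 13.6] 77.9
5 18 3738 [250. 144.] z 11.0 c [ 418.8 -203.8] [94.1 94.3] 77.9
```

View pics/w3.png

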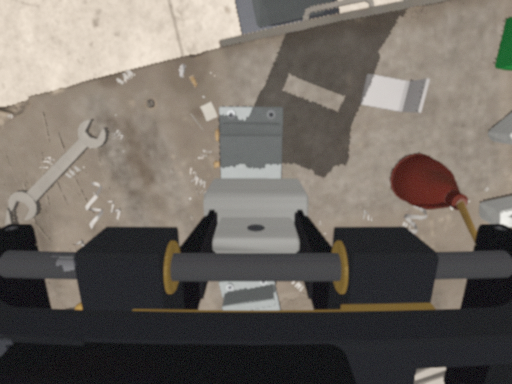

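```bash
cat > jigf.py <<'E'
import sys; from h import *
tag=sys.argv[1]; yaw=float(sys.argv[2]); c=load(f'pics/{tag}.npz'); W=cloud(c,c['d'])
a=np.radians(yaw); X=np.array([np.cos(a),np.sin(a)]); Y=np.array([-np.sin(a),np.cos(a)])
o=np.array([400,-194.6]); J=np.stack([(W[...,:2]-o)@X,(W[...,:2]-o)@Y],-1); z=W[...,2]
for nm,lo,hi,bx in (('wall',42,48,(-15,15)),('base_in',8,16,(-60,-10)),('base_out',8,16,(10,40)),('wood',50,56,(-150,-60))):
  m=(z>lo)&(z<hi)&(J[...,0]>bx[0])&(J[...,0]<bx[1])&(abs(J[...,1])<60)
  if m.sum()<50: continue
  q=J[m]; print(nm,m.sum(),'x',np.percentile(q[:,0],[0.5,2,50,98,99.5]).round(1),'y',np.percentile(q[:,1],[.5,2,50,98,99.5]).round(1))
E
python3 jigf.py w3 167.9
python3 held.py w3 443.22 -197.64 250.97 3.1403 -0.0028 2.9308 7.7
cd pics; python3 -c "
import cv2;p=cv2.imread('w3.png');cv2.imwrite('w3c.png',cv2.resize(p[90:320,190:330],None,fx=2.6,fy=2.6,interpolation=cv2.INTER_CUBIC)); "
```

```text
wall 690 x [-6.7 -5.8  0.7  6.7  6.8] y [-37.5 -36.3  -1.   35.9  37.7]
base_in 2271 x [-59.9 -58.7 -35.  -11.  -10.9] y [-41.3 -40.1  -0.4  40.7  47.1]
base_out 890 x [10.  10.1 17.9 26.8 26.8] y [-41.4 -40.    0.6  40.5  41.6]
fin 2141 [255. 240.] z -22.3 [3.3 0.3] [62.5 18.2] 90.0 [ -5.8 -30.9 -32. ] [ 12.5  31.5 -18. ]
body 2833 [256. 204.] z 7.8 [11.2  0.4] [64.4 17.9] 89.9 [  2.2 -31.8   1.7] [20.1 32.5 13.6]
```

View pics/w3c.png

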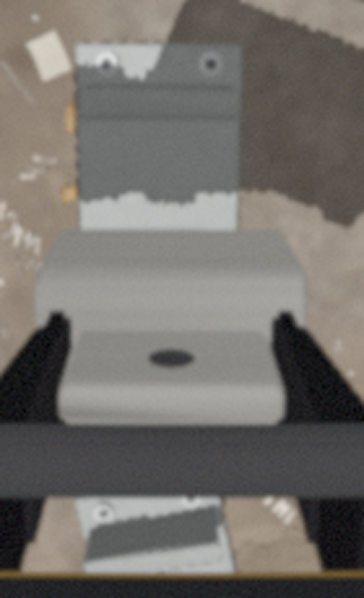

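Run:
```python
from h import *; from cell import env
delta(env.state(),[((456.1,-207,120),167.9)])
```

```text
to (456.1, -207, 120) 167.9 rv [ 0.0004 -0.0007  0.0012] t [-0.0141 -0.0067  0.1319]
```

Call:
arm_command --targets '[[[0, 0, 0], [-0.0141, -0.0067, 0.03], 255], [[0, 0, 0], [-0.0141, -0.0067, 0.07], 255], [[0, 0, 0], [-0.0141, -0.0067, 0.11], 255], [[0, 0, 0], [-0.0141, -0.0067, 0.131], 255], [[0, 0, 0], [-0.0141, -0.0067, 0.131], 255], [[0, 0, 0], [-0.0141, -0.0067, 0.131], 255]]'

```text
t: 5.4
eef_pos: [457.0, -207.5, 122.0]
tcp_rot: [-3.141, 0.001, 2.932]
ft_force: [-0.5, 0.9, -3.2]
opening: 0.482
```

```bash
python3 snap.py wrist w4; python3 jigf.py w4 167.9
python3 - <<'E'
from h import *; from cell import env
delta(env.state(),[((456.1,-207,65),167.9)])
E
```

```text
5.4 [ 456.96176284 -207.45353138  122.02888937] [-3.14116476e+00  1.44250459e-03  2.93207194e+00] [-0.51147927  0.92690578 -3.24649366] 0.48150631253585324 [-5.57906878e-01  4.43896115e-01  1.95836328e+00  1.34167109e-04
  7.37831341e-01 -1.91928139e+00]
wall 1733 x [-7.5 -6.8  0.4  6.7  7.4] y [-37.8 -36.5   0.1  35.8  37.3]
base_in 4233 x [-53.3 -52.9 -31.3 -11.  -10.2] y [-41.6 -40.3   0.   40.6  46.9]
base_out 1919 x [10.2 10.2 18.9 27.5 27.5] y [-41.7 -40.4   1.   39.9  41.1]
to (456.1, -207, 65) 167.9 rv [-0.0008  0.0025  0.0014] t [0.0013 0.0005 0.0574]
```

View pics/w4.png

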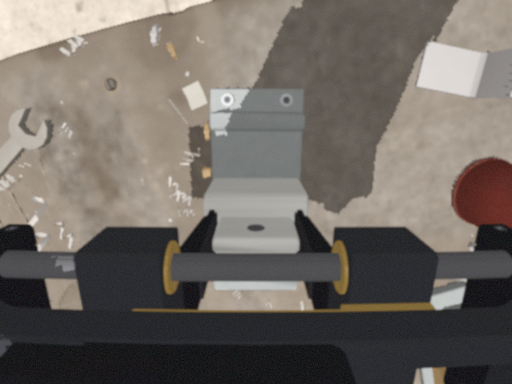

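Call:
arm_command --targets '[[[0, 0, 0], [0.001, 0.0003, 0.02], 255], [[0, 0, 0], [0.001, 0.0003, 0.032], 255], [[0, 0, 0], [0.001, 0.0003, 0.04], 255], [[0, 0, 0], [0.001, 0.0003, 0.046], 255], [[0, 0, 0], [0.001, 0.0003, 0.05], 255], [[0, 0, 0], [0.001, 0.0003, 0.052], 255], [[0, 0, 0], [0.001, 0.0003, 0.052], 255]]'

```text
t: 6.15
eef_pos: [455.2, -207.2, 68.7]
tcp_rot: [3.141, -0.0, 2.931]
ft_force: [-0.3, 1.0, -3.5]
opening: 0.477
```

Call:
arm_command --targets '[[[0, 0, 0], [-0.0007, 0, 0.001], 255], [[0, 0, 0], [-0.0007, 0, 0.002], 255], [[0, 0, 0], [-0.0007, 0, 0.003], 255], [[0, 0, 0], [-0.0007, 0, 0.003], 255]]'

```text
t: 6.55
eef_pos: [455.8, -207.4, 65.6]
tcp_rot: [3.141, -0.0, 2.931]
ft_force: [-0.5, 1.0, -2.7]
opening: 0.478
```

Call:
arm_command --targets '[[[0, 0, 0], [0, 0, 0.0005], 255], [[0, 0, 0], [0, 0, 0.001], 255], [[0, 0, 0], [0, 0, 0.001], 255]]'

```text
t: 6.85
eef_pos: [455.8, -207.4, 64.6]
tcp_rot: [3.141, -0.0, 2.931]
ft_force: [0.9, -0.1, -2.2]
opening: 0.479
```

Call:
arm_command --targets '[[[0, 0, 0], [0, 0, 0.0005], 255], [[0, 0, 0], [0, 0, 0.001], 255], [[0, 0, 0], [0, 0, 0.001], 255]]'

```text
t: 7.15
eef_pos: [455.8, -207.4, 63.6]
tcp_rot: [3.141, -0.0, 2.931]
ft_force: [-0.9, -0.7, -3.5]
opening: 0.48
```

Call:
arm_command --targets '[[[0, 0, 0], [0, 0, 0.0005], 255], [[0, 0, 0], [0, 0, 0.0005], 255]]'

```text
t: 7.35
eef_pos: [455.9, -207.4, 63.5]
tcp_rot: [-3.142, 0.0, 2.931]
ft_force: [-1.2, -0.0, 3.4]
opening: 0.481
```

Call:
arm_command --targets '[[[0, 0, 0], [0, 0, 0], 100], [[0, 0, 0], [0, 0, 0], 60], [[0, 0, 0], [0, 0, 0], 40], [[0, 0, 0], [0, 0, 0], 40], [[0, 0, 0], [0, 0, -0.03], 20], [[0, 0, 0], [0, 0, -0.08], 0], [[0, 0, 0], [0, 0, -0.11], 0], [[0, 0, 0], [0, 0, -0.11], 0]]'

```text
t: 8.15
eef_pos: [457.2, -208.1, 176.9]
tcp_rot: [-3.139, 0.006, 2.931]
ft_force: [0.5, -1.3, -0.6]
opening: 0.997
```

```bash
python3 snap.py wrist w5
python3 - <<'E'
from meas import *
for a in ((80,95),(53,60),(49,53),(41,48.5)): blobs('w5',*a,350,600,-300,-120)
E
python3 jigf.py w5 167.9
```

```text
8.15 [ 457.15311016 -208.14440294  176.87204471] [-3.13936977  0.00636992  2.9309123 ] [ 0.53295895 -1.3389656  -0.56791745] 0.9967553788898738 [-5.58876953e-01  3.62912780e-01  1.90373936e+00  1.09981396e-04
  8.68194405e-01 -1.91905663e+00]
80 95 607 [256. 185.] z 85.7 c [ 455.3 -206.8] [45.3  9.6] 78.0
53 60 1688 [256. 174.] z 55.9 c [ 455.4 -207. ] [64.  39.8] 78.0
49 53 3000 [257. 222.] z 50.9 c [ 504.4 -217.1] [60.  60.5] 77.4
41 48.5 1244 [257. 117.] z 45.0 c [ 400.1 -194.4] [76.2 14.5] 77.9
41 48.5 77 [251. 156.] z 45.9 c [ 434.6 -209.9] [45.4  0.5] 77.7
41 48.5 305 [256. 250.] z 45.0 c [ 537.  -224.1] [75.4  6.9] 77.8
wall 1210 x [-7.3 -7.2  0.5  7.1  7.1] y [-37.7 -36.7  -0.1  36.3  37.5]
base_in 2194 x [-58.1 -53.6 -25.5 -10.5 -10.4] y [-41.7 -40.7  -0.2  41.2  47.8]
base_out 1332 x [10.6 10.6 18.9 27.1 27.2] y [-41.5 -40.3  -0.1  40.2  41.4]
wood 3051 x [-135.2 -134.2 -103.2  -69.8  -62.5] y [-29.7 -28.8  -0.3  29.4  30.8]
```

View pics/w5.png

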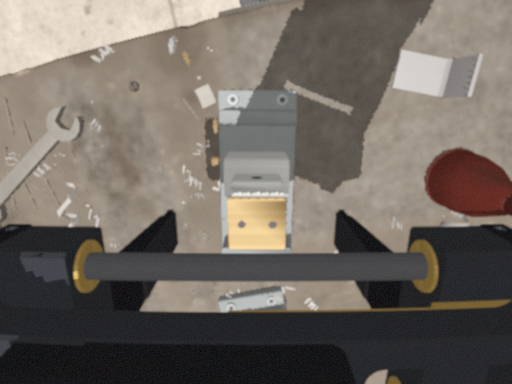

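Run:
```python
from h import *; from cell import env
delta(env.state(),[((457,-208,290),168),((589,149,290),179.3),((589,149,175),179.3)])
```

```text
to (457, -208, 290) 168 rv [-0.0012  0.0036 -0.0013] t [-0.0011 -0.0003 -0.1152]
to (589, 149, 290) 179.3 rv [-0.0016  0.0034 -0.1985] t [-0.0555  0.3764 -0.1155]
to (589, 149, 175) 179.3 rv [-0.0016  0.0034 -0.1985] t [-0.0551  0.3766 -0.0005]
```

Call:
arm_command --targets '[[[0, 0, 0], [0, 0, -0.05], 0], [[0, 0, 0], [0, 0, -0.1], 0], [[0, 0, -0.03], [-0.008, 0.04, -0.115], 0], [[0, 0, -0.06], [-0.016, 0.09, -0.115], 0], [[0, 0, -0.1], [-0.023, 0.14, -0.115], 0], [[0, 0, -0.13], [-0.03, 0.19, -0.115], 0], [[0, 0, -0.16], [-0.036, 0.24, -0.115], 0], [[0, 0, -0.198], [-0.043, 0.29, -0.115], 0]]'

```text
t: 9.0
eef_pos: [557.8, 67.0, 286.6]
tcp_rot: [-3.142, -0.002, 3.13]
ft_force: [0.5, -1.5, -0.0]
opening: 0.999
```

Run:
```python
from h import *; from cell import env
s=env.state(); print(s['eef_pos']); delta(s,[((589,149,175),179.3)])
```

```text
[557.7960143   66.95954226 286.61570255]
to (589, 149, 175) 179.3 rv [-0.     -0.002   0.0007] t [-0.0305  0.0824  0.1116]
```

Call:
arm_command --targets '[[[0, 0, 0], [-0.015, 0.042, 0], 0], [[0, 0, 0], [-0.0305, 0.0824, 0.01], 0], [[0, 0, 0], [-0.0305, 0.0824, 0.05], 0], [[0, 0, 0], [-0.0305, 0.0824, 0.09], 0], [[0, 0, 0], [-0.0305, 0.0824, 0.111], 0], [[0, 0, 0], [-0.0305, 0.0824, 0.111], 0], [[0, 0, 0], [-0.0305, 0.0824, 0.111], 0]]'

```text
t: 9.7
eef_pos: [589.3, 146.8, 176.8]
tcp_rot: [-3.141, -0.001, 3.129]
ft_force: [1.0, 0.7, 1.0]
opening: 1.001
```

```bash
python3 snap.py wrist w6
python3 - <<'E'
from meas import *
for a in ((66,85),(38,48)): blobs('w6',*a,530,650,90,210)
E
```

```text
9.7 [589.30429642 146.84566859 176.76806518] [-3.14147750e+00 -1.23104717e-03  3.12869473e+00] [1.01469858 0.68145061 0.96526226] 1.0007481581136144 [ 1.35457850e-01  5.05371029e-01  1.64612444e+00  8.13512112e-05
  9.91331738e-01 -1.42248521e+00]
66 85 585 [256. 184.] z 73.7 c [588.8 147.9] [45.6  9.8] 89.2
38 48 913 [256. 171.] z 43.7 c [588.6 147.9] [64.  27.4] 89.1
```

View pics/w6.png

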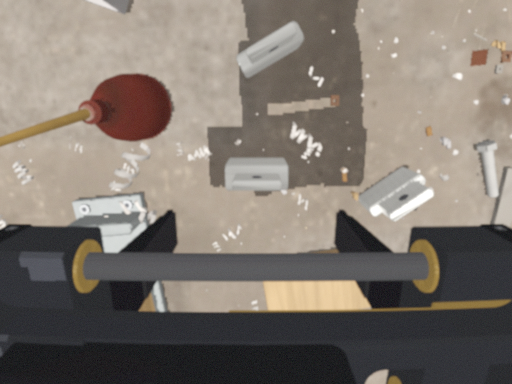

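Call:
arm_command --targets '[[[0, 0, 0], [0.0006, 0.001, 0.03], 0], [[0, 0, 0], [0.0006, 0.001, 0.07], 0], [[0, 0, 0], [0.0006, 0.001, 0.1], 0], [[0, 0, 0], [0.0006, 0.001, 0.117], 0], [[0, 0, 0], [0.0006, 0.001, 0.125], 0], [[0, 0, 0], [0.0006, 0.001, 0.125], 0], [[0, 0, 0], [0.0006, 0.001, 0.125], 0]]'

```text
t: 10.45
eef_pos: [589.5, 148.0, 53.6]
tcp_rot: [3.141, 0.002, 3.129]
ft_force: [1.0, 0.5, 0.2]
opening: 0.998
```

Call:
arm_command --targets '[[[0, 0, 0], [0.0005, 0, 0.0015], 60], [[0, 0, 0], [0.0005, 0, 0.0015], 110], [[0, 0, 0], [0.0005, 0, 0.0015], 180], [[0, 0, 0], [0.0005, 0, 0.0015], 255], [[0, 0, 0], [0.0005, 0, 0.0015], 255], [[0, 0, 0], [0.0005, 0, 0.0015], 255], [[0, 0, 0], [0.0005, 0, 0.0015], 255]]'

```text
t: 11.15
eef_pos: [588.2, 147.9, 50.7]
tcp_rot: [3.142, 0.0, 3.129]
ft_force: [-0.7, -0.8, 0.0]
opening: 0.481
```

Call:
arm_command --targets '[[[0, 0, 0], [0, 0, -0.02], 255], [[0, 0, 0], [0, 0, -0.05], 255], [[0, 0, 0], [0, 0, -0.09], 255], [[0, 0, 0], [0, 0, -0.13], 255], [[0, 0, 0], [0, 0, -0.17], 255], [[0, 0, 0], [0, 0, -0.21], 255], [[0, 0, 0], [0, 0, -0.25], 255], [[0, 0, 0], [0, 0, -0.25], 255]]'

```text
t: 11.95
eef_pos: [589.4, 148.1, 305.9]
tcp_rot: [3.14, 0.008, 3.129]
ft_force: [0.7, 0.2, -2.7]
opening: 0.481
```

```bash
python3 snap.py wrist w7
python3 - <<'E'
from h import *; from cell import env
s=env.state(); import subprocess
print(subprocess.run(['python3','held.py','w7',*map(str,s['eef_pos']),*map(str,s['tcp_rot']),'7.5'],capture_output=True,text=True).stdout)
delta(s,[((422,-199.5,300),168),])
E
```

```text
11.95 [589.42257033 148.13579755 305.94309383] [3.14028721 0.00811853 3.12891949] [ 0.6549842   0.19015187 -2.65332639] 0.48079412039277236 [ 1.37544000e-01  3.87656179e-01  1.48188841e+00  7.95136740e-05
  1.26382560e+00 -1.42060817e+00]
fin 2167 [256. 240.] z -26.1 [3.2 0.5] [61.9 16.7] 89.9 [ -5.1 -30.4 -32. ] [ 11.6  31.5 -18. ]
body 1847 [256. 209.] z 4.2 [6.4 0.2] [12.1 64. ] 0.2 [  0.2 -31.8   1.5] [12.4 32.2 13.5]

to (422, -199.5, 300) 168 rv [0.0011 0.0038 0.1967] t [ 0.1621 -0.3496  0.0018]
```

Call:
arm_command --targets '[[[0, 0, 0], [0, 0, 0], 255], [[0, 0, 0], [0, 0, 0], 255]]'

```text
t: 12.2
eef_pos: [587.6, 147.8, 298.8]
tcp_rot: [-3.141, -0.003, 3.129]
ft_force: [-0.6, -0.6, -2.1]
opening: 0.483
```

```bash
cat > sh.sh <<'X'
python3 snap.py wrist $1 > /tmp/o; cat /tmp/o
python3 - $1 <<'E'
import re,subprocess,sys
v=re.findall(r'-?\d+\.\d+(?:e[-+]\d+)?',open('/tmp/o').read())[1:7]
print(subprocess.run(['python3','held.py',sys.argv[1],*v,'7'],capture_output=True,text=True).stdout)
E
X
bash sh.sh w8
python3 - <<'E'
from h import *; from cell import env
delta(env.state(),[((422,-199.5,300),168),])
E
```

```text
12.2 [587.58762937 147.81807243 298.7837173 ] [-3.14117175 -0.00314337  3.12881777] [-0.64937436 -0.63695554 -2.10964947] 0.4825039393994775 [ 1.37448893e-01  3.94444805e-01  1.48996736e+00  5.69970621e-05
  1.26035145e+00 -1.42059071e+00]
fin 2014 [256. 240.] z -23.2 [4.1 0.3] [63.8 16.7] 89.8 [ -4.3 -31.6 -31.9] [ 12.5  32.2 -18. ]
body 1836 [255. 211.] z 7.0 [7.4 0.2] [11.7 64.3] 0.3 [  1.4 -31.9   1.1] [13.2 32.4 12.9]

to (422, -199.5, 300) 168 rv [-0.0007 -0.0029  0.1967] t [ 0.1613 -0.3494 -0.0005]
```

View pics/w8.png

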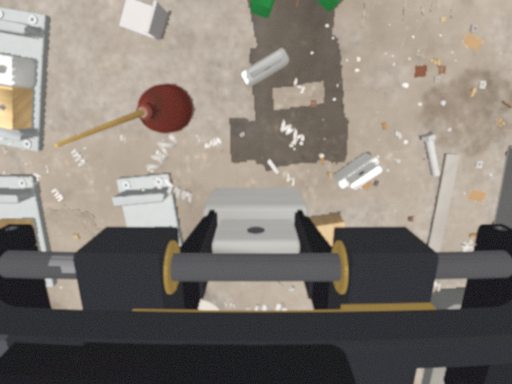

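Call:
arm_command --targets '[[[0, 0, 0.03], [0.018, -0.04, -0.01], 255], [[0, 0, 0.06], [0.036, -0.08, -0.01], 255], [[0, 0, 0.1], [0.055, -0.12, -0.01], 255], [[0, 0, 0.13], [0.074, -0.16, -0.01], 255], [[0, 0, 0.16], [0.093, -0.2, -0.01], 255], [[0, 0, 0.197], [0.112, -0.24, -0.01], 255], [[0, 0, 0.197], [0.131, -0.28, -0.01], 255], [[0, 0, 0.197], [0.15, -0.32, -0.01], 255]]'

```text
t: 13.05
eef_pos: [432.8, -171.4, 309.9]
tcp_rot: [3.141, -0.001, 2.932]
ft_force: [1.1, 0.3, -2.1]
opening: 0.478
```

Run:
```python
from h import *; from cell import env
s=env.state(); print(s['eef_pos']); delta(s,[((421,-199.2,300),168),((421,-199.2,145),168)])
```

```text
[ 432.84414533 -171.40761328  309.86093981]
to (421, -199.2, 300) 168 rv [ 0.0005 -0.0013 -0.0002] t [ 0.0058 -0.0297  0.0099]
to (421, -199.2, 145) 168 rv [ 0.0005 -0.0013 -0.0002] t [ 0.0056 -0.0297  0.1649]
```

Call:
arm_command --targets '[[[0, 0, 0], [0.0057, -0.0297, 0.02], 255], [[0, 0, 0], [0.0057, -0.0297, 0.06], 255], [[0, 0, 0], [0.0057, -0.0297, 0.1], 255], [[0, 0, 0], [0.0057, -0.0297, 0.14], 255], [[0, 0, 0], [0.0057, -0.0297, 0.17], 255], [[0, 0, 0], [0.0057, -0.0297, 0.17], 255], [[0, 0, 0], [0.0057, -0.0297, 0.17], 255], [[0, 0, 0], [0.0057, -0.0297, 0.17], 255]]'

```text
t: 13.85
eef_pos: [422.9, -198.4, 142.0]
tcp_rot: [-3.141, 0.002, 2.932]
ft_force: [0.7, 0.3, -1.7]
opening: 0.481
```

```bash
bash sh.sh w9;python3 jigf.py w9 167.9
python3 - <<'E'
from h import *; from cell import env
delta(env.state(),[((421,-199.2,64),168)])
E
```

```text
13.85 [ 422.94156509 -198.35240691  141.96359835] [-3.14097519e+00  1.83208533e-03  2.93190256e+00] [ 0.74675785  0.26898209 -1.73776529] 0.4805999400461561 [-5.80121328e-01  3.71136154e-01  2.01891515e+00  1.28660963e-04
  7.49610007e-01 -1.94132108e+00]
fin 1995 [256. 241.] z -23.2 [4.1 0.3] [64.  16.6] 89.9 [ -4.2 -31.7 -31.9] [ 12.4  32.3 -18. ]
body 1832 [256. 211.] z 7.0 [7.4 0.1] [12.2 64.2] 0.4 [  1.1 -32.    1. ] [13.4 32.2 13. ]

wall 1372 x [-7.  -6.1  0.9  7.6  7.7] y [-37.9 -36.3  -0.9  35.8  37.1]
base_in 1548 x [-32.4 -32.2 -22.8 -13.5 -13.1] y [-41.4 -40.2   1.2  41.2  54.7]
base_out 1527 x [10.5 10.6 18.9 27.  27.1] y [-41.9 -40.5   0.2  40.2  41.6]
wood 945 x [-135.1 -134.8 -125.9 -117.3 -117.1] y [-29.4 -28.4  -0.1  29.2  30.2]
to (421, -199.2, 64) 168 rv [-0.0008  0.0023 -0.0002] t [ 0.0019 -0.0012  0.0781]
```

View pics/w9.png

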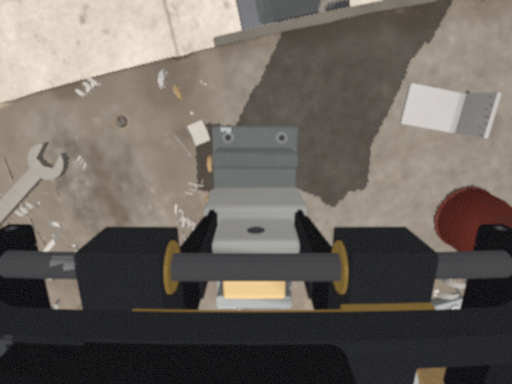

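Call:
arm_command --targets '[[[0, 0, 0], [0.0017, -0.001, 0.015], 255], [[0, 0, 0], [0.0017, -0.001, 0.025], 255], [[0, 0, 0], [0.0017, -0.001, 0.029], 255], [[0, 0, 0], [0.0017, -0.001, 0.029], 255], [[0, 0, 0], [0.0017, -0.001, 0.029], 255]]'

```text
t: 14.4
eef_pos: [420.7, -198.7, 112.0]
tcp_rot: [-3.142, 0.0, 2.932]
ft_force: [-0.4, -0.3, -2.9]
opening: 0.481
```

```bash
bash sh.sh w10;python3 jigf.py w10 167.9
python3 - <<'E'
from h import *; from cell import env
delta(env.state(),[((421,-199.2,64),168)])
E
```

```text
14.4 [ 420.69234153 -198.71371901  112.04831293] [-3.14152712e+00  4.47356948e-04  2.93184716e+00] [-0.38133594 -0.32910206 -2.9016721 ] 0.4807565126880167 [-5.83462149e-01  4.19138260e-01  2.05189963e+00  1.64735883e-04
  6.70114371e-01 -1.94464206e+00]
fin 2006 [256. 241.] z -23.2 [3.9 0.4] [63.4 16.9] 90.0 [ -4.5 -31.3 -32. ] [ 12.4  32.1 -18. ]
body 1843 [255. 211.] z 7.0 [7.4 0.1] [12.1 64.1] 0.4 [  1.2 -31.9   1. ] [13.4 32.2 12.9]

wall 1733 x [-6.9 -6.8  1.1  7.8  7.9] y [-38.  -36.4  -0.2  35.9  37.2]
base_in 788 x [-32.2 -31.  -18.9 -15.  -11.3] y [-41.5 -40.5   1.7  53.4  58.7]
base_out 1921 x [10.2 10.3 19.2 27.9 28. ] y [-41.6 -40.2  -0.1  39.8  41.2]
wood 1871 x [-123.9 -123.4 -109.4  -96.3  -95.9] y [-29.7 -28.7   0.6  29.4  30.2]
to (421, -199.2, 64) 168 rv [-0.0001  0.0007 -0.0003] t [-0.0004 -0.0004  0.0481]
```

Call:
arm_command --targets '[[[0, 0, 0], [-0.0002, -0.0004, 0.004], 255], [[0, 0, 0], [-0.0002, -0.0004, 0.008], 255], [[0, 0, 0], [-0.0002, -0.0004, 0.011], 255], [[0, 0, 0], [-0.0002, -0.0004, 0.014], 255], [[0, 0, 0], [-0.0002, -0.0004, 0.014], 255]]'

```text
t: 14.95
eef_pos: [420.4, -199.0, 97.2]
tcp_rot: [3.141, -0.001, 2.932]
ft_force: [0.6, -0.0, -2.1]
opening: 0.48
```

Call:
arm_command --targets '[[[0, 0, 0], [0, 0, 0.002], 255], [[0, 0, 0], [0, 0, 0.004], 255], [[0, 0, 0], [0, 0, 0.006], 255], [[0, 0, 0], [0, 0, 0.006], 255]]'

```text
t: 15.35
eef_pos: [420.5, -199.0, 91.4]
tcp_rot: [3.141, -0.0, 2.932]
ft_force: [-0.2, -0.6, -3.0]
opening: 0.483
```

Call:
arm_command --targets '[[[0, 0, 0], [-0.0004, 0, 0.003], 255], [[0, 0, 0], [-0.0004, 0, 0.006], 255], [[0, 0, 0], [-0.0004, 0, 0.009], 255], [[0, 0, 0], [-0.0004, 0, 0.009], 255]]'

```text
t: 15.75
eef_pos: [420.8, -199.0, 82.2]
tcp_rot: [3.141, -0.001, 2.932]
ft_force: [-0.1, 1.0, -2.3]
opening: 0.479
```

Call:
arm_command --targets '[[[0, 0, 0], [0, 0, 0.004], 255], [[0, 0, 0], [0, 0, 0.008], 255], [[0, 0, 0], [0, 0, 0.012], 255], [[0, 0, 0], [0, 0, 0.016], 255], [[0, 0, 0], [0, 0, 0.017], 255], [[0, 0, 0], [0, 0, 0.017], 255]]'

```text
t: 16.35
eef_pos: [420.9, -199.1, 65.4]
tcp_rot: [3.141, -0.0, 2.932]
ft_force: [-0.7, -0.1, -2.6]
opening: 0.479
```

Free all the way. Contact is expected at TCP z of about 62.7.

Call:
arm_command --targets '[[[0, 0, 0], [0, 0, 0.001], 255], [[0, 0, 0], [0, 0, 0.002], 255], [[0, 0, 0], [0, 0, 0.0025], 255], [[0, 0, 0], [0, 0, 0.0025], 255]]'

```text
t: 16.75
eef_pos: [421.0, -199.1, 63.1]
tcp_rot: [3.142, 0.0, 2.932]
ft_force: [-0.2, -0.2, -3.0]
opening: 0.482
```

Call:
arm_command --targets '[[[0, 0, 0], [0, 0, 0.0004], 255], [[0, 0, 0], [0, 0, 0.0004], 255]]'

```text
t: 16.95
eef_pos: [420.9, -199.1, 62.8]
tcp_rot: [3.142, 0.0, 2.932]
ft_force: [0.5, -0.0, -2.5]
opening: 0.481
```

Call:
arm_command --targets '[[[0, 0, 0], [0, 0, 0.0004], 255], [[0, 0, 0], [0, 0, 0.0004], 255]]'

```text
t: 17.15
eef_pos: [421.1, -199.2, 62.6]
tcp_rot: [-3.142, 0.0, 2.932]
ft_force: [-1.5, 0.2, 4.0]
opening: 0.475
```

Contact with the floor, so release and retreat.

Call:
arm_command --targets '[[[0, 0, 0], [0, 0, 0], 100], [[0, 0, 0], [0, 0, 0], 60], [[0, 0, 0], [0, 0, 0], 40], [[0, 0, 0], [0, 0, 0], 40], [[0, 0, 0], [0, 0, -0.03], 20], [[0, 0, 0], [0, 0, -0.08], 0], [[0, 0, 0], [0, 0, -0.12], 0], [[0, 0, 0], [0, 0, -0.12], 0]]'

```text
t: 17.95
eef_pos: [422.5, -200.1, 186.8]
tcp_rot: [-3.139, 0.008, 2.932]
ft_force: [0.8, -0.4, -1.1]
opening: 1.001
```

Call:
arm_command --targets '[[[0, 0, 0], [0, 0, 0], 0], [[0, 0, 0], [0, 0, 0], 0], [[0, 0, 0], [0, 0, 0], 0]]'

```text
t: 18.25
eef_pos: [420.5, -198.9, 181.2]
tcp_rot: [3.141, -0.002, 2.932]
ft_force: [0.3, -0.7, 0.2]
opening: 1.003
```

```bash
python3 snap.py wrist w11; python3 snap.py top t11;  python3 snap.py scene s11
python3 - <<'E'
from meas import *
for a in ((80,95),(53,60),(49,53),(41,48.5)): blobs('w11',*a,350,600,-300,-120)
E
python3 jigf.py w11 167.9
```

```text
18.25 [ 420.51916581 -198.88177691  181.1977107 ] [ 3.14060815e+00 -2.20835011e-03  2.93171455e+00] [ 0.31503476 -0.71927204  0.20694444] 1.0026014381905648 [-5.83978083e-01  3.10719709e-01  1.97626200e+00  1.44732074e-04
  8.57026336e-01 -1.94499010e+00]
18.3 [ 420.58494532 -198.93877249  181.26948804] [ 3.14065165e+00 -2.10683984e-03  2.93169348e+00] [-0.38850273  0.58915869  0.65037515] 1.002466564280108 [-5.84000575e-01  3.10690054e-01  1.97605554e+00  1.40221264e-04
  8.57152064e-01 -1.94498865e+00]
18.35 [ 420.69002315 -198.99541319  181.42463323] [ 3.14079965e+00 -1.77488419e-03  2.93177324e+00] [-0.74188141  0.5821994  -0.03874825] 1.0002863739429078 [-5.83967622e-01  3.10498030e-01  1.97581857e+00  1.18329585e-04
  8.57217979e-01 -1.94502137e+00]
80 95 595 [255. 188.] z 85.7 c [ 421.6 -199.1] [45.3  9.9] 77.7
80 95 586 [254. 224.] z 85.6 c [ 455.7 -207. ] [45.8 10.8] 77.8
53 60 2212 [255. 194.] z 55.8 c [ 441.5 -203.7] [64.6 67.6] 77.8
49 53 83 [254. 166.] z 51.0 c [ 408.9 -197.2] [61.   1.9] 78.3
49 53 1224 [255. 242.] z 50.9 c [ 488.8 -213.7] [60.1 25.2] 78.2
41 48.5 1143 [255. 156.] z 44.8 c [ 400.6 -194.6] [75.9 17.7] 76.9
41 48.5 471 [255. 285.] z 45.1 c [ 544.  -225.8] [76.6 10.1] 77.3
wall 1106 x [-8.7 -8.6  0.6  7.6  7.7] y [-37.4 -36.3  -0.9  35.8  37.4]
base_in 375 x [-59.5 -58.8 -35.  -12.9 -12.2] y [-42.  -41.8  36.4  54.7  57.7]
base_out 1172 x [10.7 10.8 18.8 27.2 27.3] y [-41.9 -40.7   1.2  39.9  41.2]
wood 1251 x [-103.1 -102.8  -89.   -64.3  -61.9] y [-30.7 -29.    1.   29.9  31.1]
```

View pics/w11.png

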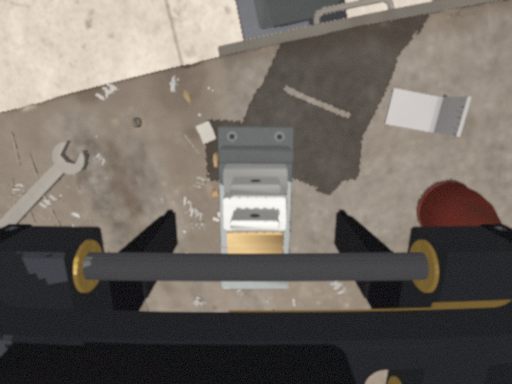

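View pics/s11.png

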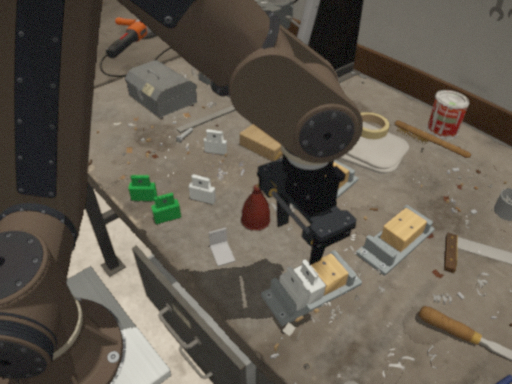

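```bash
python3 -c "
from cell import env; print(env.job_done())"
```

```text
the job is handed in; nothing more can be done
None
```

The job is done and handed in at about 18.4 s. Packers d (40 mm) and c (28 mm) stand upright side by side in the 71 mm gap of the nearest jig, which is jig 3. That leaves about 3 mm of play.

**Insertion:** both packers went in without resistance. The only contact was a few newtons when each reached the floor, just before release.

**Last wrist check:**
- Both packers stand level with each other, with fin tops 85.6–85.7 mm above the bench where 87 mm is nominal. The wrist depth reads about 1 mm low everywhere, so they are down on the floor.
- Both are square to the jig within about 0.2°.
- Packer c is centred across the jig within about 0.1 mm, packer d within about 0.5 mm.

**Bystanders:** in the last scene picture the oil can, the aluminium angle, the spare packers and the green look-alikes looked untouched. The beech offcut is partly hidden by the arm there, but the gripper never went near it.

**Disagreements:** the top camera read y about 3 mm too high compared with the wrist camera, so I used the wrist values, which matched the grasps. The wrist readings of the jig wall varied by about 0.5 mm. One check of packer c in the gripper was taken while the arm was still moving and came out 3 mm off. I repeated it at rest and it was fine.

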